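# Open a binding organiser lid to its tight spot and back it off

### The arm

A 6-joint arm with a two-finger parallel gripper is mounted at the origin on a cart in front of the work surface, level with it; the furniture and walls round the work are solid. World frame = base frame: x ahead of the robot, y to its left, z up, the work surface at z = 0. Lengths are in m, angles in degrees, forces in N, time in s.
With the tool pointing down it reaches from about 0.375 to 0.975 m from the base axis. Payload 3.8 kg.
Tool frame: the origin (TCP) lies on the centre line of the jaws, within the pads' length; the fingertips stand 22 mm ahead of it and the grasp point (between the pads) lies 3 mm ahead of it; z points along the fingers, y is the line along which they close (so a half turn about z gives the same grasp; the last joint's range is limited). The gripper opens to 88 mm and grips with 3 to 60 N. Pads are 18 mm wide; open, the fingers measure 123 mm over their backs; the gripper's body (75 mm by 187 mm) begins 45 mm behind the grasp point.
Start: joints at [68.016, 15.12, 91.902, -0, 72.978, -2.114], TCP at [0.229, 0.635, 0.238] pointing down, gripper open.
Joint ranges: [-150.88, 150.88], [-54.13, 125.18], [17.81, 147.31], [-75.09, 255.09], [0, 152.58], [-146.25, 146.25]. Speed limits (degrees/s): [147.25, 147.25, 180, 180, 180, 180].

### API

Orientations are given as a 3x3 rotation matrix whose columns are the frame's x, y, z axes.
In Python, from rig import bot, optics, job gives the robot as it stands. Calls block until the motion is done:
- bot.move_pose(position, orientation): joint-space move of the TCP to a pose.
- bot.movel(position, attitude=None, vel=0.15, stop_force=None): straight line of the TCP; attitude=None keeps the orientation; vel is the mean speed in m/s. With stop_force (N) it stops when the force on the tool has changed by that much, and returns True; else False.
- bot.movej(angles): joint-space move.
- bot.set_gripper(opening, grip_force=None): finger opening in m; grip_force is the grip in N (None keeps the last); returns when the fingers have stopped.
- bot.pause(seconds).
- bot.ik(position, orientation): joint angles nearest the present ones, or None.
- bot.get_state(): the state.
- optics.get_image(name): name is "scene" or "top"; returns a dict with "image" (384x512x3 uint8, red, green, blue), "fx", "fy", "cx", "cy" (pixels), "D" ([k1, k2, p1, p2, k3] as OpenCV has them; the pictures are not rectified), "extrinsics" (4x4, takes a point from world to camera coordinates). Camera axes: x right, y down, z forward; pixel columns grow to the right and rows downward; lengths in m; the calibration is good to about 2 mm. A picture is of the moment at which its call begins. There is no depth.
A pose or a line that the arm cannot do raises bot.Unreachable and nothing moves.
- job.close_job(): hands the job in; it is judged then, once.
The state is a dict: "time_s": time; "joint_pos": joint angles; "joint_vel": joint speeds; "effort": joint torques, N m; "tcp_pos": TCP position; "orientation": TCP orientation; "force": force on the tool from outside, world axes, zero at the start; "torque": the same for the moment, N m; "grip_width": finger opening in m; "finger_force": force on a finger pad.
Only numpy, scipy, OpenCV 4.12 (cv2) and the standard library are available. Lean on these libraries where they do the work, as an engineer would, in place of code of your own. Each camera call takes 0.05 s, during which the arm holds its last target. There are 200 camera calls.

### The job

The sliding lid of the wooden desk organiser binds somewhere under the fixed half-cover. Slide the lid open gently until you clearly feel it bind, without forcing it past that, then back it off about 2 cm towards closed so that it is free again, and let go of it there. Leave the other things on the desk alone.

Things in the scene. Friction and masses are not known exactly. Their poses are not given: they have to be found in the camera images.
- organiser: Dark wooden desk box, fixed, 120 (x) x 320 (y) x 57 mm high. Origin: centre of its underside, 2 mm over the desk, z up, y along its length. A fixed cover, flush with the rim, closes the half at its own -y; a sliding lid, its top 50 mm above the origin between 6 mm walls, closes the +y half. The lid opens towards the organiser's own -y, in under the fixed cover.
- cover (a point): Middle of the top of the fixed cover, 59 mm over the desk, 80 mm from the organiser's origin towards its -y. Out of sight below is the tight spot, in a different place each time, to be found only by feel: about 1.5 N more for every mm pushed in, and it pushes the lid back. 4 N on it is a clear bind, over 20 N forces it.
- lid_grip (a point): Point in the lid's upright brass tab, 86.5 mm over the desk, axes as the organiser's, 130 mm from its origin towards +y when shut. Tab: 16 mm thick along the slide (y), 40 mm wide (x), centred on this point in x and y, top 98.5 mm over the desk. All else of the organiser lies below 60 mm: fingertips 62 mm or more up pass freely over rim and cover.
- lid (a joint): Lid slide in m: 0 shut, grows as the lid opens, end of track 0.14. Starts at 0 to 0.02. Runs with an even 2 N of friction, stays where left. The tight spot is first met between 0.055 and 0.115. Backing off is counted from there or from where you stopped: either does.
- mouse: Computer mouse, 104 x 53 x 38 mm, loose, beyond the lid end of the organiser; a bystander. Origin: centre of its underside.
- ear_case: White earphone case, 46 x 60 x 22 mm, loose, beyond the fixed-cover end of the organiser; a bystander. Origin: centre of its underside.
- sticky_notes: Yellow pad of sticky notes, 78 x 78 x 10 mm, loose, behind the lid half of the organiser; a bystander. Origin: centre of its underside.

How it is judged (in metres and radians):
On the way:
1. the lid is slid open until it binds: more than 4 N on the tight spot (contact force between lid_nose and tight_rib above 4 N), for 0.1 s.
At the end, for the whole second after the job is handed in: The lid rests, let go, clear of the tight spot by 6 to 26 mm (clearance to the place where it is first felt) (y of tight_rib in the frame of lid_grip between -0.173 and -0.153 m and velocity of joint lid between -0.003 and 0.003 m/s); the robot touches nothing.
It fails at once if the lid is forced: more than 20 N on the tight spot (contact force between lid_nose and tight_rib above 20 N).
It fails at once if a bystander (mouse, earphone case, sticky notes) is moved more than 20 mm (distance of any of mouse, ear_case, sticky_notes from where it was at the start of the episode above 0.02 m).
It also fails if it takes over 42 s, if anything falls off the work surface, if the arm or the gripper's body presses on something with over 40 N, if the wrist force passes 120 N, or if a joint passes its speed limit or range.

## Working session

There is one attempt and no reset: what is moved stays moved. The work goes in short steps, each a Python script; the robot and the scene stay as the last script left them, time stands still between calls to the robot, and variables do not carry over. Pictures are saved under pics/ and viewed, at most 10 in all, crops included, and the job is handed in when it is done.

```bash
mkdir -p pics; python3 - <<'E'
from rig import bot, optics
import cv2,pickle
for n in("scene","top"):
    d=optics.get_image(n); cv2.imwrite(f"pics/{n}0.png",d["image"][:,:,::-1]); pickle.dump(d,open(n+"0.pkl","wb"))
    print(n,d["fx"],d["cx"],d["cy"],d["D"],d["extrinsics"].round(3).tolist() if hasattr(d["extrinsics"],"round") else d["extrinsics"])
s=bot.get_state();print(s["time_s"],s["force"],s["orientation"])
E
```

```text
scene 422.2413650413681 260.7781075398303 191.90536341501652 [-0.01290903  0.          0.          0.          0.        ] [[0.871, -0.492, 0.013, -0.422], [-0.253, -0.471, -0.845, 0.272], [0.422, 0.732, -0.535, 0.591], [0.0, 0.0, 0.0, 1.0]]
top 439.5580287726516 253.21101449569792 187.80148981098893 [0.00177213 0.         0.         0.         0.        ] [[0.0, -1.0, -0.004, 0.111], [-0.999, 0.0, -0.039, 0.532], [0.039, 0.004, -0.999, 1.201], [0.0, 0.0, 0.0, 1.0]]
0.1 [ 0.2370894  -0.36693328 -0.52257068] [[-9.40469291e-01  3.39877761e-01 -7.88067018e-04]
 [ 3.39878663e-01  9.40467340e-01 -1.91778436e-03]
 [ 8.93390369e-05 -2.07146446e-03 -9.99997851e-01]]
```

View pics/scene0.png

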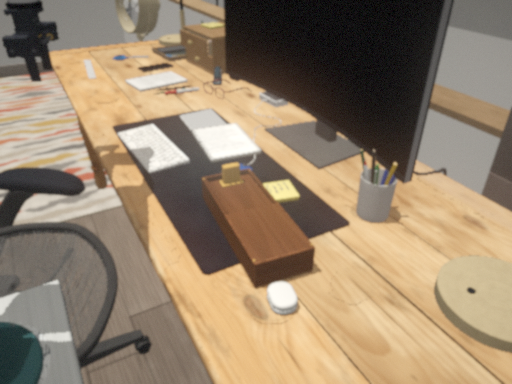

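View pics/top0.png

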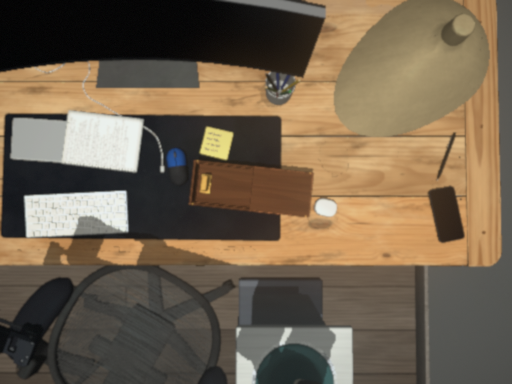

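The scene view shows the organiser with its tab at (231,174) and the white ear case at (282,296). The top view shows the organiser at about (191-312, 160-216), with the tab at (205,184), the mouse at (176,165) just left of the lid end, and the notes at (216,142). I'll zoom in on the corners.

```bash
python3 - <<'E'
import cv2
a=cv2.imread("pics/top0.png")[125:235,160:345]
cv2.imwrite("pics/z1.png",cv2.resize(a,None,fx=4,fy=4,interpolation=cv2.INTER_CUBIC))
a=cv2.imread("pics/scene0.png")[150:290,190:330]
cv2.imwrite("pics/z2.png",cv2.resize(a,None,fx=4,fy=4,interpolation=cv2.INTER_CUBIC))
E
```

```text
(no output)
```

View pics/z1.png

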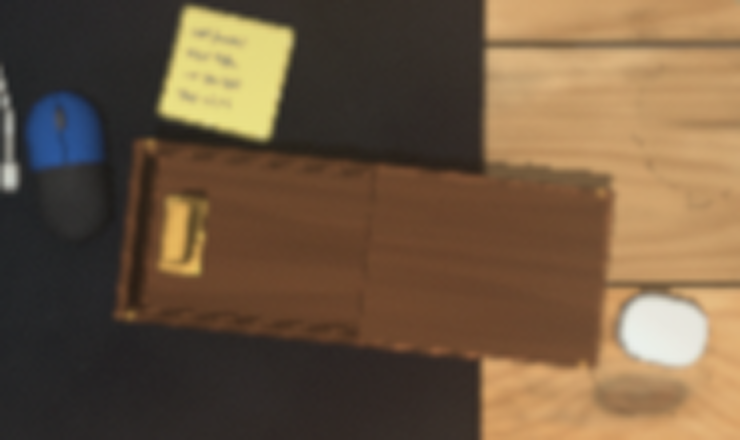

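View pics/z2.png

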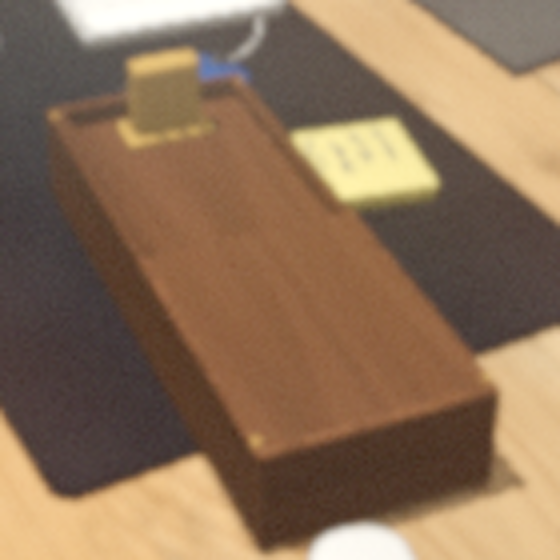

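Zoomed, the rim corners in z1 are (137,142), (116,318), (612,188) and (597,364), and the tab top is around (179,230). In z2 the tab top centre is near (163,60). The mouse sits about 10-20 mm beyond the lid end.

```bash
cat > h.py <<'E'
import numpy as np,cv2
def px2w(d,uv,z):
    K=np.array([[d["fx"],0,d["cx"]],[0,d["fy"],d["cy"]],[0,0,1]]);E=np.array(d["extrinsics"]);R,t=E[:3,:3],E[:3,3]
    n=cv2.undistortPoints(np.float64(uv).reshape(-1,1,2),K,np.float64(d["D"]))[:,0]
    r=np.c_[n,np.ones(len(n))]@R; c=-R.T@t
    return c+r*((z-c[2])/r[:,2])[:,None]
E
python3 - <<'E'
from h import *;import pickle
t=pickle.load(open("top0.pkl","rb"));s=pickle.load(open("scene0.pkl","rb"))
f=lambda p,o:(np.array(p)-1.5)/4+np.array(o)
c=px2w(t,f([(137,142),(116,318),(612,188),(597,364)],(160,125)),.059)
cs=px2w(s,f([(237,82),(52,114),(490,388),(258,445)],(190,150)),.059)
for q in(c,cs):
    y=(q[0]+q[1]-q[2]-q[3])/2;o=q.mean(0)
    print(q.round(3).tolist(),"o",o.round(4),"len",np.linalg.norm(y),np.linalg.norm(q[0]-q[1]),"yaw",np.degrees(np.arctan2(-y[0],y[1])))
    for n,p in(("top",px2w(t,f([(179,230)],(160,125)),.0985)[0]),("sc",px2w(s,f([(163,59)],(190,150)),.0985)[0])):
        yy=y/np.linalg.norm(y);print(n,p.round(4),(p-o)[:2]@yy[:2],(p-o)[:2]@[yy[1],-yy[0]])
from rig import bot
print(bot.get_state()["time_s"])
E
```

```text
[[0.604, 0.268, 0.059], [0.487, 0.281, 0.059], [0.573, -0.047, 0.059], [0.457, -0.037, 0.059]] o [0.5301 0.1163 0.059 ] len 0.3177055217468676 0.11745749026336857 yaw -5.507538822989483
top [0.5432 0.2351 0.0985] 0.11949725550049765 0.0016003623887630104
sc [0.541  0.2398 0.0985] 0.1239159808699411 -0.0009843363194250534
[[0.598, 0.259, 0.059], [0.487, 0.276, 0.059], [0.566, -0.044, 0.059], [0.455, -0.027, 0.059]] o [0.5267 0.116  0.059 ] len 0.30516541328190994 0.11228747288306448 yaw -5.984758558795878
top [0.5432 0.2351 0.0985] 0.12022384918613215 0.003962775841928172
sc [0.541  0.2398 0.0985] 0.12462089343551741 0.0013413634036384475
0.1
```

```bash
cat >> h.py <<'E'
a=np.radians(5.6);u=np.array([np.sin(a),np.cos(a),0])
R=np.array([[-u[1],u[0],0],[u[0],u[1],0],[0,0,-1.]]).T
E
python3 - <<'E'
from h import *;from rig import bot,optics
bot.move_pose([.542,.238,.17],R); bot.movel([.542,.238,.0905],vel=.08)
s=bot.get_state();print(s["time_s"],s["tcp_pos"],s["force"])
bot.set_gripper(0.0,15);bot.pause(.2)
s=bot.get_state();print(s["time_s"],s["tcp_pos"],s["force"],s["grip_width"],s["finger_force"])
d=optics.get_image("scene")["image"][130:280,170:320,::-1];cv2.imwrite("pics/g.png",cv2.resize(d,None,fx=3,fy=3))
E
```

```text
3.0917 [0.54260161 0.23821858 0.09118889] [-0.31440313 -0.4786685   0.27131535]
4.375 [0.54198555 0.23809858 0.09049195] [0.14542483 1.13000054 0.20718588] 0.015844459374420927 14.996176064014435
```

View pics/g.png

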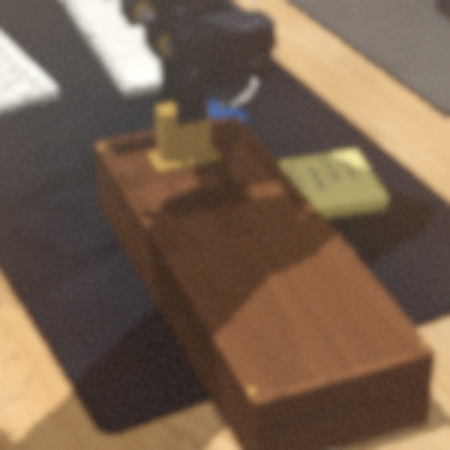

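The tab is gripped (15.8 mm wide), with the finger a little to the far side of it in x. Next I'll slide gently and watch the axial force.

```bash
python3 - <<'E'
from h import *;from rig import bot
p0=np.array([.542,.238,.0905])
def st(m=4):
    fs=[]
    for _ in range(m): s=bot.get_state();fs.append(s["force"]);bot.pause(.02)
    f=np.mean(fs,0);return -(np.array(s["tcp_pos"])-p0)@u,f@u,f.round(2),s["time_s"],s["grip_width"]
bot.movel(p0-.015*u,vel=.02);print(st())
r=bot.movel(p0-.12*u,vel=.018,stop_force=4.5);print(r,st())
E
```

```text
(np.float64(0.015431043362408983), np.float64(-0.5311187583169928), array([-1.22, -0.41,  0.5 ]), 5.375, 0.015995813549934457)
True (np.float64(0.0357354979657861), np.float64(-1.9998020150564626), array([ 0.7 , -2.08,  4.1 ]), 7.4167, 0.01579380856664752)
```

```bash
python3 - <<'E'
from h import *;from rig import bot
F=[]
for _ in range(8): s=bot.get_state();F.append(s["force"]);bot.pause(.02)
print(np.round(F,2));print(s["time_s"],s["tcp_pos"],s["grip_width"],s["finger_force"],s["effort"])
p0=np.array([.542,.238,.0905])
d=-(np.array(s["tcp_pos"])-p0)@u
# continue 6 mm, sampling by short segments
for k in range(3):
    d+=.004;r=bot.movel(p0-d*u,vel=.018,stop_force=8);s=bot.get_state();print(r,round(d,4),np.round(s["force"],2),np.round(s["tcp_pos"],4),s["time_s"])
E
```

```text
[[ 2.32 -1.5   4.88]
 [ 1.42 -1.99  4.2 ]
 [ 2.59 -2.12  4.92]
 [ 1.96 -1.18  5.96]
 [ 2.47 -1.46  5.28]
 [ 2.79 -3.07  5.05]
 [ 2.78 -2.12  5.87]
 [ 4.4  -1.84  4.24]]
7.55 [0.53810241 0.20284107 0.09038192] 0.015934634122532796 14.99492034316063 [  1.92888156 -39.1926384  -26.87739193   0.88078788   0.83770903
  -0.05483029]
False 0.0394 [-1.69  0.63  4.35] [0.5378 0.1989 0.0904] 8.0
False 0.0434 [-2.3   1.02  5.11] [0.5374 0.1946 0.0904] 8.375
False 0.0474 [-2.56  0.43  5.04] [0.5369 0.1905 0.0904] 8.75
```

```bash
python3 - <<'E'
from h import *;from rig import bot
p0=np.array([.542,.238,.0905]);d=.0474
def rd():
    F=[]
    for _ in range(5): s=bot.get_state();F.append(s["force"]);bot.pause(.01)
    f=np.mean(F,0);return f@u,f,s
while d<.115:
    d+=.003;r=bot.movel(p0-d*u,vel=.018,stop_force=8);ax,f,s=rd()
    print(r,round(d,4),round(ax,2),f.round(1),round(-(np.array(s["tcp_pos"])-p0)@u,4),round(s["time_s"],2),round(s["grip_width"],4))
    if ax>3.5 or r: break
E
```

```text
False 0.0504 1.28 [-2.8  1.6  5.3] 0.0509 9.1 0.0159
False 0.0534 1.0 [-3.2  1.3  5.7] 0.054 9.46 0.0156
False 0.0564 0.89 [-2.8  1.2  6. ] 0.057 9.82 0.0157
False 0.0594 0.8 [-2.8  1.1  6. ] 0.06 10.18 0.0161
False 0.0624 0.59 [-3.4  0.9  5.8] 0.063 10.53 0.0158
False 0.0654 1.2 [-3.5  1.5  5.8] 0.066 10.89 0.016
False 0.0684 1.41 [-3.5  1.8  5.9] 0.069 11.25 0.0158
False 0.0714 0.88 [-3.4  1.2  5.8] 0.072 11.61 0.0158
False 0.0744 1.14 [-3.4  1.5  5.8] 0.075 11.97 0.0155
False 0.0774 1.25 [-3.1  1.6  6.1] 0.078 12.32 0.0153
False 0.0804 0.12 [-3.9  0.5  6.6] 0.081 12.68 0.0159
False 0.0834 0.89 [-3.8  1.3  6. ] 0.084 13.04 0.0158
False 0.0864 1.44 [-3.5  1.8  6.4] 0.087 13.4 0.016
False 0.0894 2.99 [-3.9  3.4  5.9] 0.0894 13.76 0.0155
False 0.0924 6.16 [-3.7  6.6  5.3] 0.0915 14.12 0.0155
```

```bash
python3 - <<'E'
from h import *;from rig import bot
p0=np.array([.542,.238,.0905]);d=.0924
def rd(n=5):
    F=[]
    for _ in range(n): s=bot.get_state();F.append(s["force"]);bot.pause(.02)
    f=np.mean(F,0);return round(f@u,2),f.round(1),round(-(np.array(s["tcp_pos"])-p0)@u,4),round(s["time_s"],2)
print(rd())
while d<.0965:
    d+=.001;bot.movel(p0-d*u,vel=.01);q=rd();print(d,q)
    if q[0]>8: break
bot.pause(.3);print(rd())
E
```

```text
(np.float64(6.06), array([-3.5,  6.4,  5.1]), np.float64(0.0915), 14.19)
0.0934 (np.float64(7.63), array([-3.7,  8. ,  4.9]), np.float64(0.0921), 14.53)
0.0944 (np.float64(9.04), array([-3.4,  9.4,  4.9]), np.float64(0.0927), 14.86)
(np.float64(9.06), array([-3.5,  9.5,  4.9]), np.float64(0.0927), 15.24)
```

The bind is clear at about 8 N of rise over the running force, and first contact was at about 0.0875 m of travel. I'll back off to about 0.0715 m and release.

```bash
python3 - <<'E'
from h import *;from rig import bot,optics
p0=np.array([.542,.238,.0905])
bot.movel(p0-.0713*u,vel=.015);bot.pause(.2)
s=bot.get_state();print(-(np.array(s["tcp_pos"])-p0)@u,s["force"],s["grip_width"])
bot.set_gripper(.06);bot.pause(.2)
q=np.array(bot.get_state()["tcp_pos"]);print(-(q-p0)@u)
bot.movel(q+[0,0,.12],vel=.08);print(bot.get_state()["time_s"])
for n in("top","scene"):
    d=optics.get_image(n);
    cv2.imwrite(f"pics/{n}1.png",d["image"][:,:,::-1])
a=cv2.imread("pics/scene1.png")[140:320,170:330];cv2.imwrite("pics/e.png",cv2.resize(a,None,fx=3,fy=3))
E
```

```text
0.07261863859994556 [-3.8326219  -1.50745868  7.38306147] 0.01565678449285941
0.07127805066652292
19.7833
```

View pics/e.png

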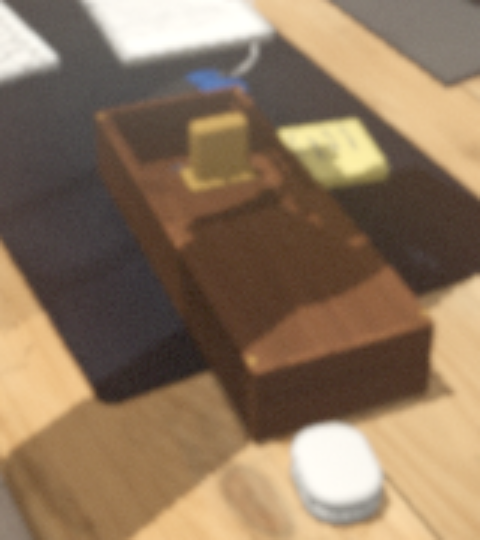

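The picture shows the lid partly open and released, with its tab at crop position (220,145). The gripper is clear and the bystanders look to be where they were.

```bash
python3 -c "
from rig import job
print(job.close_job())"
```

```text
the job is handed in; nothing more can be done
None
```

I slid the lid open until it clearly bound (about 8 N), backed it off 2 cm to about 15 mm clear of the tight spot, let go, and handed the job in at about 20 s; the bystanders looked unmoved, and no verdict was returned.

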